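# Clear the pile of finishing supplies to their homes

### The arm

A 6-joint arm with a two-finger parallel gripper is mounted at the origin on the work surface; the furniture and walls round the work are solid. World frame = base frame: x ahead of the robot, y to its left, z up, the work surface at z = 0. Lengths are in mm, angles in rad, forces in N, time in s.
With the tool pointing down it reaches from about 350 to 725 mm from the base axis. Payload 4.3 kg.
Tool frame: the origin (TCP) lies at the very end of the fingers, on their centre line; the grasp point (between the pads) lies 19 mm behind it (r.grip_point_offset is the distance from the TCP to the grasp point, in mm); z points along the fingers, y is the line along which they close (so a half turn about z gives the same grasp; the last joint's range is limited). The gripper opens to 85 mm and grips with 20 to 120 N. Pads are 22 mm wide; open, the fingers measure 114 mm over their backs; the gripper's body (76 mm by 85 mm) begins 54 mm behind the grasp point. The pads swing forward as they close: fully open they stand 13 mm farther back than shut.
Start: joints at [-1.246, 0.377, 0.081, 1.274, 0, 1.46], TCP at [242.222, -521.532, 231.329] pointing down, gripper open.
Joint ranges: [-2.72, 2.72], [-0.84, 1.66], [-1.02, 1.22], [-1.77, 2.12], [-1.37, 1.28], [-3.14, 3.14]. Speed limits (rad/s): [2.57, 2.57, 3.14, 3.14, 3.14, 3.14].

### API

Orientations are given as [roll, pitch, yaw] about the fixed x, y, z axes, in that order (R = Rz(yaw) Ry(pitch) Rx(roll)).
In Python, from rig import r gives the robot as it stands.
- The arm moves only by the shell command python3 -m crank 'ROWS' [OPENING]. ROWS is JSON, a list of rows, each a list of 2 entries, a list of its own where there are three numbers: the shift along the tool's x, y, z as a fraction of full scale, then the turn, a rotation vector about the tool's x, y, z as a fraction of full scale. A call has 1 to 8 rows; each row is the pose to reach, as a shift and turn from the pose commanded when the call began, along the tool's axes at that moment; what a row does not reach only later rows make up. Full scale, the value 1, is 15 cm for a shift and 60 degrees for a turn. A row lasts 1/10 s, in which the tool goes at most 50 mm and 8.59 degrees, less where a joint would pass 70% of its speed; a pose out of reach is approached as far as the arm can. A call with a number of a shift or a turn outside -1 to 1 is refused whole. A call with a gripper value outside its range is refused whole. OPENING is the gripper command: -1 is shut, 1 is fully open, values between are in proportion, set as the call begins (- or left out, the last holds). The fingers move at their own pace and stop on an object; the grip force is fixed at half the most. Time passes only in rows, so rows that repeat a pose let the fingers close. It gives the time, the measured TCP pose, the force, the opening and the grip force at its end, in the units of the state.
- r.state(): the state, without advancing time (a new reading comes with each control period).
- r.capture(name): name is "scene" or "top"; returns (picture, depth): 384x512x3 uint8, red, green, blue; 384x512 float32, mm along the optical axis (not along the pixel's ray), 0 where there is no reading.
- r.camera_info(name): a dict with "intrinsics" (3x3 intrinsics, pixels), "cam_to_world" (4x4, takes a point from camera to world coordinates). Camera axes: x right, y down, z forward; pixel columns grow to the right and rows downward; lengths in mm; the calibration is good to about 2 mm. A picture is of the moment at which its call begins. camera_info takes no time and is no camera call.
- r.hand_in(): hands the job in; it is judged then, once.
The state is a dict: "time_s": time; "qpos": joint angles; "qvel": joint speeds; "joint_torque": joint torques, N m; "position": TCP position; "tcp_rot": TCP orientation; "wrist_force": force on the tool from outside, world axes, zero at the start; "ft_torque": the same for the moment, N m; "finger_gap": opening from 0.0 (shut) to 1.0 (fully open); "grip_force": force on a finger pad.
Only numpy, scipy, OpenCV 4.12 (cv2) and the standard library are available. Lean on these libraries where they do the work, as an engineer would, in place of code of your own. Each camera call takes 0.05 s, during which the arm holds its last target. There are 200 camera calls.

### The job

Clear the pile on the bench, one thing at a time from the top down, putting each straight into its own home before taking the next: the blue tape roll flat over the pin of the tape holder, the paint pot upright in the small square tray, the jar upright inside the rim of the round coaster, and last the sanding block flat in the long rectangular tray. Do not drop or tip anything, and leave the mug and the wide masking roll where they are.

Things in the scene. Friction and masses are not known exactly. Their poses are not given: they have to be found in the camera images.
- tape_centre (a point): small flat roll of blue paper tape, lying flat on top of the pile: 58 mm outside, 19 mm high, with an open hole of at least 33 mm through it; the point is the middle of the hole, half-way up. z axis up. Pile and homes stand on the open table ahead and to the left of the robot; straight ahead of it is a brush chest with its lid raised, and ahead to the right a tall desk lamp (0.56 m): with the arm drawn in, swing round in front of them.
- pot_centre (a point): small closed paint pot, white with a metal lid, second from the top of the pile, under the tape roll: upright cylinder 53 mm across, 58 mm high; the point is on its axis, half-way up. z axis up.
- jar_centre (a point): white plastic jar with a black screw lid, third from the top of the pile, under the paint pot: upright, 62 mm across (lid 59 mm), 68 mm high; the point is on its axis, half-way up. z axis up.
- block_centre (a point): brown sanding block, at the bottom of the pile, lying on the table: 58 mm wide (its x axis), 108 mm long (its y axis), 38 mm high over the narrow pale strip along its top (32 mm beside the strip); the point is its centre, 19 mm above its underside. Grip it across the width, with the fingertips about 12 mm or more above its underside, so that they clear the rim of its tray.
- block_tray: long shallow rectangular wooden tray, fixed to the table, the home of the sanding block: outside 80 mm (its x axis) by 130 mm (its y axis), inside 72 by 122 mm; floor 4 mm and rim 8 mm above the table. Origin at the centre of its underside, on the table. Which way round the block lies makes no difference.
- round_coaster: round coaster with a cork floor and a raised wooden rim, fixed to the table, the home of the jar: 84 mm outside, 76 mm inside the rim; floor 4 mm and rim 8 mm above the table. Origin at the centre of its underside, on the table.
- square_tray: small square wooden tray, fixed to the table, the home of the paint pot: 74 mm outside, 66 mm inside; floor 4 mm and rim 8 mm above the table. Origin at the centre of its underside, on the table; x and y along its sides.
- tape_spindle: tape holder fixed to the table, the home of the tape roll: flat wooden disc 66 mm across, 6 mm thick, with an upright round pin 16 mm across in the middle, whose rounded tip is 36 mm above the table. Origin at the centre of its underside, on the table.
- mug: bystander: white mug with a handle, 88 mm across and 80 mm high, standing beside the work. Origin at its underside. Not to be disturbed.
- wide_roll: bystander: wide cream-coloured roll of masking tape, 102 mm across and 25 mm high, lying beside the work. Origin at the centre of its underside. Not to be disturbed.

How it is judged (in metres and radians):
On the way, in this order (a step that is already met when the one before it is completed fails the run):
1. the tape roll lies flat over the pin of its holder, let go (horizontal distance between tape_centre and tape_spindle below 0.012 m and z of tape_centre in the frame of tape_spindle between 0.0115 and 0.0195 m and angle between tape_centre's own z axis and vertical below 0.1 rad and contact force between tape and the fingers below 0.2 N), for 0.2 s.
2. the paint pot stands in the square tray, let go (horizontal distance between pot_centre and square_tray below 0.011 m and z of pot_centre in the frame of square_tray between 0.029 and 0.037 m and angle between pot_centre's own z axis and vertical below 0.1 rad and contact force between pot and the fingers below 0.2 N), for 0.2 s.
3. the jar stands on the round coaster, let go (horizontal distance between jar_centre and round_coaster below 0.011 m and z of jar_centre in the frame of round_coaster between 0.034 and 0.042 m and angle between jar_centre's own z axis and vertical below 0.1 rad and contact force between jar and the fingers below 0.2 N), for 0.2 s.
4. the sanding block lies flat in the long tray, let go (horizontal distance between block_centre and block_tray below 0.012 m and z of block_centre in the frame of block_tray between 0.019 and 0.027 m and angle between block_centre's own z axis and vertical below 0.1 rad and angle between the y axis of block_centre and the y axis of block_tray, either way round below 0.17 rad and contact force between block and the fingers below 0.2 N), for 0.2 s.
At the end, for the whole second after the job is handed in: Tape roll flat on its holder, centre within 12 mm of the pin axis; pot in the square tray and jar on the round coaster within 11 mm of centre; block in the long tray within 12 mm and 0.17 rad (either way round). Each within 4 mm of resting height and 0.1 rad of upright, released, at rest (horizontal distance between tape_centre and tape_spindle below 0.012 m and z of tape_centre in the frame of tape_spindle between 0.0115 and 0.0195 m and angle between each of tape_centre, pot_centre, jar_centre, block_centre's own z axis and vertical below 0.1 rad and horizontal distance between pot_centre and square_tray below 0.011 m and z of pot_centre in the frame of square_tray between 0.029 and 0.037 m and horizontal distance between jar_centre and round_coaster below 0.011 m and z of jar_centre in the frame of round_coaster between 0.034 and 0.042 m and horizontal distance between block_centre and block_tray below 0.012 m and z of block_centre in the frame of block_tray between 0.019 and 0.027 m and angle between the y axis of block_centre and the y axis of block_tray, either way round below 0.17 rad and linear speed of each of tape, pot, jar, block below 0.02 m/s); the robot touches nothing.
It fails at once if the mug or the wide masking roll is moved more than 15 mm (distance of any of mug, wide_roll from where it was at the start of the episode above 0.015 m).
It fails at once if one of the things is tipped by more than 0.6 rad (angle between any of tape_centre, pot_centre, jar_centre, block_centre's own z axis and vertical above 0.6 rad).
It fails at once if one of the things falls or is thrown: it goes faster than 0.7 m/s (a free fall of 25 mm) without the fingers on it ((linear speed of tape above 0.7 m/s and contact force between tape and the fingers below 0.2 N) or (linear speed of pot above 0.7 m/s and contact force between pot and the fingers below 0.2 N) or (linear speed of jar above 0.7 m/s and contact force between jar and the fingers below 0.2 N) or (linear speed of block above 0.7 m/s and contact force between block and the fingers below 0.2 N)).
It also fails if it takes over 109 s, if anything falls off the work surface, if the arm or the gripper's body presses on something with over 40 N, if the wrist force passes 120 N, or if a joint passes its speed limit or range.

## Working session

There is one attempt and no reset: what is moved stays moved. The work goes in short steps, Python scripts to look and compute and a shell command to move; the robot and the scene stay as the last step left them, time stands still between calls to the robot, and variables do not carry over. Pictures are saved under pics/ and viewed, at most 19 in all, crops included, and the job is handed in when it is done.

```bash
ls; mkdir -p pics; python3 - <<'E'
from rig import r
import cv2,numpy as np
print(r.state())
for n in("scene","top"):
    im,d=r.capture(n);np.savez(f"pics/{n}0.npz",im=im,d=d);cv2.imwrite(f"pics/{n}0.png",im[...,::-1])
    c=r.camera_info(n);print(n,np.round(c["intrinsics"],1).tolist(),np.round(c["cam_to_world"],3).tolist())
E
```

```text
pics
{'time_s': 0.0, 'qpos': array([-1.24628139e+00,  3.78042289e-01,  7.96228538e-02,  1.27438837e+00,
        1.24755886e-05,  1.46049661e+00]), 'qvel': array([-1.39846937e-03, -2.25116606e-05,  2.68582683e-04, -1.11528564e-06,
       -5.74336325e-04, -9.88995573e-04]), 'joint_torque': array([-2.59647813e-04, -4.63605344e+01,  2.69874698e+01,  2.09296157e-02,
       -2.59992830e-04, -1.06974994e-05]), 'position': array([ 242.01438155, -520.86925915,  230.37154794]), 'tcp_rot': array([-3.13959477e+00, -2.33815255e-04,  4.34814414e-01]), 'wrist_force': array([-0.23807767, -0.47001496,  1.13091608]), 'ft_torque': array([-0.0388259 ,  0.03528773,  0.02261303]), 'grip_force': 0.0, 'finger_gap': 0.9999538290439582}
scene [[380.6, 0.0, 254.8], [0.0, 380.6, 200.7], [0.0, 0.0, 1.0]] [[-0.832, -0.403, 0.382, 126.083], [-0.555, 0.601, -0.575, 895.46], [0.002, -0.691, -0.723, 735.429], [0.0, 0.0, 0.0, 1.0]]
top [[346.4, 0.0, 255.6], [0.0, 346.4, 188.5], [0.0, 0.0, 1.0]] [[0.026, -0.99, 0.14, 329.962], [-1.0, -0.026, -0.0, 396.144], [0.004, -0.14, -0.99, 965.08], [0.0, 0.0, 0.0, 1.0]]
```

View pics/scene0.png

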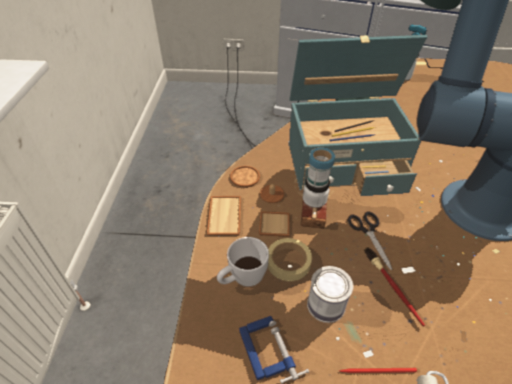

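View pics/top0.png

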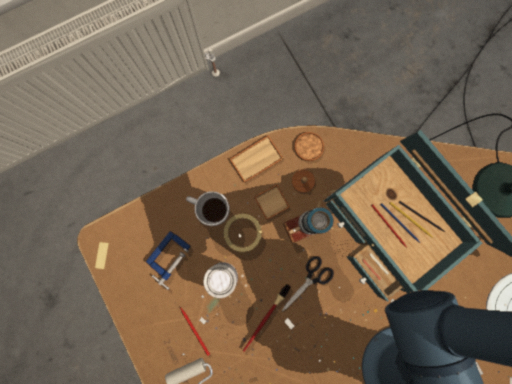

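The scene view shows the pile at about (317,190), and the top view shows it at (313,222). Top-view positions of the rest:

| Item | Pixel |
|---|---|
| Long tray | (255,159) |
| Coaster | (308,146) |
| Square tray | (272,203) |
| Spindle | (304,182) |
| Mug | (212,208) |
| Wide roll | (243,233) |

Next I'll look at crops for detail.

```bash
cat > h.py <<'E'
import numpy as np,cv2
from rig import r
def ray(n,uv):
    c=r.camera_info(n);K=c["intrinsics"];T=np.array(c["cam_to_world"])
    uv=np.atleast_2d(uv).astype(float)
    d=np.c_[uv,np.ones(len(uv))]@np.linalg.inv(K).T@T[:3,:3].T
    return T[:3,3],d
def onz(n,uv,z):
    o,d=ray(n,uv);return o+d*((z-o[2])/d[:,2])[:,None]
def cloud(n,d):
    v,u=np.mgrid[:384,:512];o,dd=ray(n,np.c_[u.ravel(),v.ravel()])
    return (o+dd*d.reshape(-1,1)).reshape(384,512,3)
def crop(im,x,y,w,h,s,f): cv2.imwrite(f,cv2.resize(im[y:y+h,x:x+w,::-1],None,fx=s,fy=s,interpolation=cv2.INTER_CUBIC))
E
python3 - <<'E'
from h import *
a=np.load("pics/top0.npz");b=np.load("pics/scene0.npz")
crop(a['im'],220,125,130,130,4.5,"pics/c1.png");crop(b['im'],195,140,150,145,4,"pics/c2.png")
for n,q in(("top",a),("scene",b)):
    P=cloud(n,q['d'])
    for z0,z1 in((176,190),(110,174),(60,105),(25,45)):
        m=(P[...,2]>z0)&(P[...,2]<z1)&(P[...,0]>300)&(P[...,0]<520)&(P[...,1]>150)&(P[...,1]<420)
        if m.any():print(n,z0,m.sum(),P[m].mean(0).round(),P[m].min(0).round(),P[m].max(0).round())
for k,uv in dict(block=(295,230),pile=(315,222),bt=(255,159),co=(308,146),sq=(272,203),sp=(304,184),mug=(212,208),wr=(243,233)).items():print(k,onz("top",uv,5).round())
E
```

```text
top 176 305 [373. 248. 181.] [345. 221. 176.] [400. 277. 186.]
top 110 662 [400. 206. 147.] [346. 150. 110.] [484. 277. 174.]
top 60 498 [408. 194.  87.] [342. 150.  60.] [484. 281. 105.]
top 25 481 [366. 289.  32.] [301. 152.  25.] [497. 420.  45.]
scene 176 269 [372. 252. 181.] [344. 220. 176.] [401. 280. 185.]
scene 110 951 [392. 226. 143.] [343. 150. 110.] [485. 280. 174.]
scene 60 622 [389. 236.  82.] [341. 150.  60.] [485. 285. 105.]
scene 25 626 [368. 293.  32.] [301. 150.  25.] [498. 418.  45.]
block [[353. 284.   5.]]
pile [[376. 229.   5.]]
bt [[550. 400.   5.]]
co [[592. 250.   5.]]
sq [[426. 349.   5.]]
sp [[482. 260.   5.]]
mug [[408. 515.   5.]]
wr [[341. 427.   5.]]
```

View pics/c1.png

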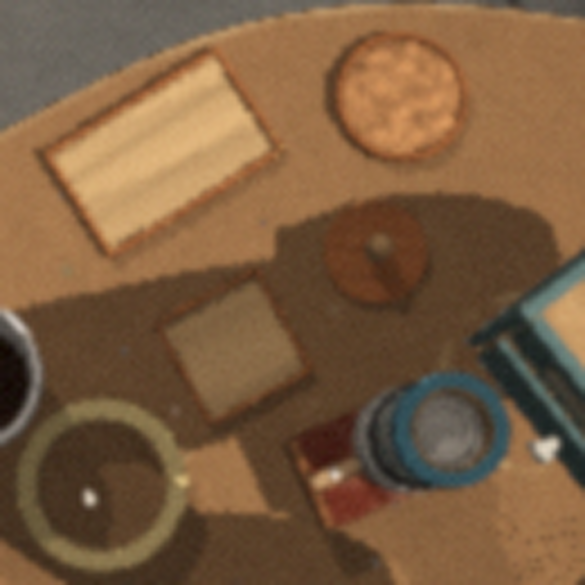

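View pics/c2.png

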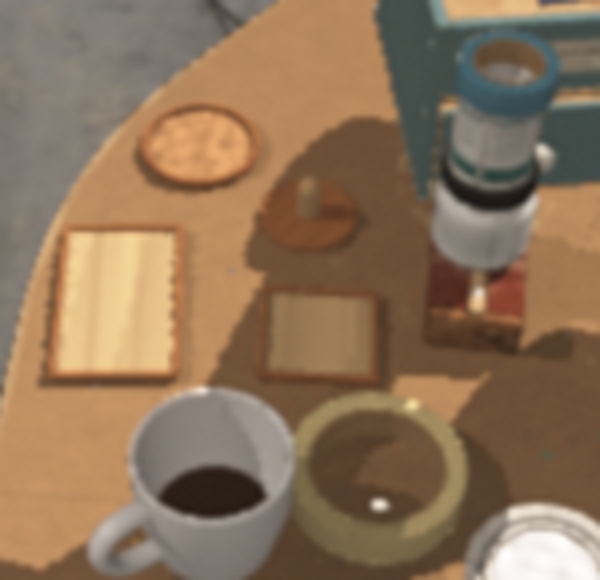

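The crops show the pile's block end at c1 (310,485), with its width edge running from (290,443) to (330,528). They also show the tray corners, the coaster at (400,97) and the spindle pin at (380,242). Next come precise positions, plus obstacle heights for the path.

```bash
python3 - <<'E'
from h import *
a=np.load("pics/top0.npz");b=np.load("pics/scene0.npz")
T=lambda p:np.array(p)/4.5+[220,125]-.4
S=lambda p:np.array(p)/4+[195,140]-.4
for k,z,t,s in(("long",8,[(40,153),(212,48),(282,150),(112,260)],[(55,228),(185,225),(180,382),(45,380)]),
 ("sq",8,[(160,328),(258,272),(312,372),(215,430)],[(265,288),(383,290),(383,384),(262,382)])):
  for n,p in(("top",T(t)),("scene",S(s))):
    q=onz(n,p,z)[:,:2];e=np.roll(q,-1,0)-q
    print(k,n,q.mean(0).round(1),np.linalg.norm(e,axis=1).round(),np.degrees(np.arctan2(e[:,1],e[:,0])).round(1))
for k,z,t,s in(("coaster",8,(400,97),(199,146)),("disc",6,(377,253),(310,215)),("pin",36,(380,242),(308,181))):
  print(k,onz("top",T(t),z).round(1),onz("scene",S(s),z).round(1))
for n,q in(("top",a),("scene",b)):
  hsv=cv2.cvtColor(q['im'],cv2.COLOR_RGB2HSV);P=cloud(n,q['d'])
  m=(cv2.inRange(hsv,(95,90,40),(115,255,255))>0)&(abs(P[...,0]-372)<60)&(abs(P[...,1]-249)<60)&(P[...,2]>178)
  c=max(cv2.findContours(m.astype(np.uint8),0,2)[0],key=cv2.contourArea).reshape(-1,2)
  w=onz(n,c,183)[:,:2].astype(np.float32);print("tape",n,cv2.minEnclosingCircle(w),np.linalg.lstsq(np.c_[2*w,np.ones(len(w))],(w**2).sum(1),rcond=None)[0][:2])
# block corners
print("blk",onz("top",T([(290,443),(330,528)]),32).round(), onz("scene",S([(425,320),(522,322)]),32).round())
# height map 40mm cells, x 40.., y
H=np.zeros((20,26))
for n,q in(("top",a),("scene",b)):
  P=cloud(n,q['d']);P=P[q['d']>0];i=((P[:,0]-0)//40).astype(int);j=((P[:,1]+520)//40).astype(int)
  k=(i>=0)&(i<20)&(j>=0)&(j<26);np.maximum.at(H,(i[k],j[k]),P[k,2])
print("y",[-520+40*j for j in range(26)])
for i in range(20):print(40*i,H[i].astype(int).tolist())
E
```

```text
long top [550.7 398. ] [128.  79. 127.  82.] [ -56.3 -145.1  124.8   35.3]
long scene [549.2 401.8] [ 87. 134.  82. 129.] [-144.3  123.9   32.8  -54.1]
sq top [427.2 348.9] [70. 70. 70. 71.] [ -58.6 -150.8  122.2   29.7]
sq scene [424.4 352.9] [76. 77. 74. 77.] [-147.5  120.    32.6  -58.3]
coaster [[590.4 248.6   8. ]] [[588.3 253.3   8. ]]
disc [[490.5 262.2   6. ]] [[488.1 266.2   6. ]]
pin [[492.3 264.6  36. ]] [[491.1 265.9  36. ]]
tape top ((372.0563049316406, 256.2541809082031), 25.28636932373047) [372.21611052 251.02899004]
tape scene ((379.823486328125, 276.4554138183594), 9.814779281616211) [377.73591673 272.01481186]
blk [[370. 317.  32.]
 [321. 293.  32.]] [[369. 326.  32.]
 [319. 295.  32.]]
y [-520, -480, -440, -400, -360, -320, -280, -240, -200, -160, -120, -80, -40, 0, 40, 80, 120, 160, 200, 240, 280, 320, 360, 400, 440, 480]
0 [0, 0, 0, 0, 0, 3, 4, 4, 4, 0, 0, 0, 0, 0, 261, 18, 4, 4, 5, 4, 5, 5, 4, 14, 5, 33]
40 [0, 0, 0, 0, 0, 0, 4, 4, 4, 4, 6, 15, 290, 321, 319, 291, 4, 4, 4, 4, 5, 5, 18, 16, 4, 10]
80 [0, 0, 0, 0, 0, 0, 2, 4, 4, 4, 4, 15, 313, 326, 325, 317, 4, 4,
[... 972 characters left out ...]
 0, 0, 0, 320, 343, 25, 3, 0, 3, 0, 198, 300, 353, 352, 153, 5, 8, 37, 9, 5, 10, 9, 11, 4]
520 [0, 0, 0, 0, 2, 26, 26, 23, 4, 3, 1, 4, 0, 212, 314, 353, 5, 4, 12, 10, 4, 10, 10, 8, 12, 4]
560 [0, 0, 0, 0, 4, 14, 4, 4, 5, 4, 3, 3, 4, 5, 208, 5, 5, 5, 10, 9, 11, 10, 10, 11, 10, 2]
600 [0, 0, 0, 0, 0, 10, 0, 3, 3, 5, 3, 1, 4, 4, 4, 4, 5, 5, 12, 10, 10, 9, 10, 2, 0, 0]
640 [0, 0, 0, 0, 8, 11, 0, 0, 0, 0, 0, 0, 0, 0, 0, 3, 5, 5, 5, 3, 5, 2, 0, 0, 0, 0]
680 [0, 0, 0, 0, 0, 0, 0, 0, 0, 0, 0, 0, 0, 0, 0, 0, 0, 0, 0, 0, 0, 0, 0, 0, 0, 0]
720 [0, 0, 0, 0, 0, 0, 0, 0, 0, 0, 0, 0, 0, 0, 0, 0, 0, 0, 0, 0, 0, 0, 0, 0, 0, 0]
760 [0, 0, 0, 0, 0, 0, 0, 0, 0, 0, 0, 0, 0, 0, 0, 0, 0, 0, 0, 0, 0, 0, 0, 0, 0, 0]
```

```bash
python3 - <<'E'
from h import *
a=np.load("pics/top0.npz");b=np.load("pics/scene0.npz")
A=cv2.resize(b['im'][:110,280:],None,fx=2.6,fy=2.6);B=cv2.resize(a['im'][120:384,380:],None,fx=1.4,fy=1.4)
B=cv2.resize(B,(int(B.shape[1]*A.shape[0]/B.shape[0]),A.shape[0]));
cv2.imwrite("pics/c3.png",np.hstack([A,B])[...,::-1])
P=cloud("scene",b['d']);Q=cloud("top",a['d'])
for u,v in((440,3),(450,3),(418,30),(410,30),(430,62),(445,68),(420,62),(440,20)):print("s",u,v,P[v,u].round(),b['im'][v,u])
for u,v in((490,190),(505,175),(505,295),(480,180),(480,335),(440,320),(500,340)):print("t",u,v,Q[v,u].round(),a['im'][v,u])
n=np.array([-.56,.83])
for z0 in(60,110,140):
  L=np.vstack([X[(X[...,2]>z0)&(X[...,2]<160)&(X[...,1]<215)&(X[...,0]>200)&(X[...,0]<520)&(X[...,1]>-50)] for X in(P,Q)])
  s=L[:,:2]@n;t=L[:,:2]@[.83,.56]
  print(z0,"pile n,t",n@[372,250],[.83,.56]@np.array([372,250]),[(int(t0),int(np.percentile(s[(t>t0)&(t<t0+30)],98))) for t0 in range(200,520,30) if ((t>t0)&(t<t0+30)).sum()>5])
E
```

```text
s 440 3 [ 293. -139.  411.] [33 41 37]
s 450 3 [ 274. -157.  409.] [32 38 34]
s 418 30 [ 401. -548.  186.] [44 73 79]
s 410 30 [ 431. -565.  173.] [57 71 73]
s 430 62 [ 354. -744.    1.] [186 139  94]
s 445 68 [212.  46. 351.] [57 65 71]
s 420 62 [ 388. -720.    1.] [238 219 157]
s 440 20 [  455. -1311.   -33.] [111 107 103]
t 490 190 [ 476. -249.   23.] [40 52 44]
t 505 175 [ 519. -294.   23.] [45 58 48]
t 505 295 [ 201. -245.   58.] [226 227 219]
t 480 180 [ 504. -227.   18.] [43 56 50]
t 480 335 [189.  43. 404.] [33 40 45]
t 440 320 [196.  69. 337.] [22 25 31]
t 500 340 [190.  32. 433.] [28 35 39]
60 pile n,t -0.8200000000000316 448.76 [(200, -45), (230, -42), (260, -40), (290, -37), (320, -59), (350, -78), (380, -76), (410, -75), (440, -71), (470, -72)]
110 pile n,t -0.8200000000000316 448.76 [(200, -93), (230, -90), (260, -88), (290, -85), (320, -82), (350, -79), (380, -77), (410, -76), (440, -72), (470, -72)]
140 pile n,t -0.8200000000000316 448.76 [(200, -93), (230, -90), (260, -88), (290, -85), (320, -83), (350, -80), (380, -78), (410, -76), (440, -72), (470, -73)]
```

View pics/c3.png

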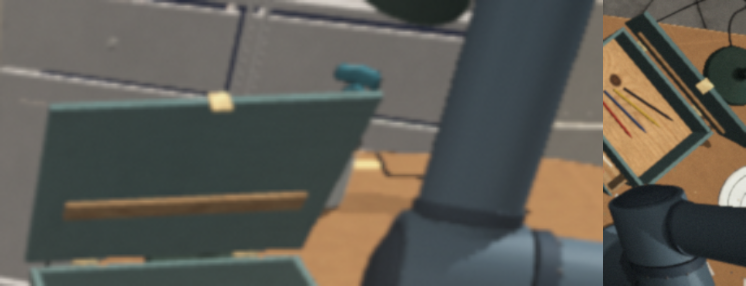

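The picture shows the lamp head, a dark green disc at the top of the scene crop around (420,5). Its underside is at roughly (290,-140,410), between the arm's start pose and the pile.

```bash
python3 - <<'E'
from h import *
b=np.load("pics/scene0.npz");P=cloud("scene",b['d'])
m=(P[...,2]>395)&(P[...,0]>225)&(P[...,1]<-90)&(b['d']>0)
for v in range(0,14):
  u=np.where(m[v])[0]
  if len(u):print(v,u.min(),u.max(),P[v,u.min()].round(),P[v,(u.min()+u.max())//2].round(),P[v,u.max()].round())
# parallel: lamp shade circle on underside plane
E
```

```text
0 420 460 [ 338. -130.  412.] [ 295. -138.  417.] [ 260. -194.  408.]
1 421 460 [ 333. -124.  412.] [ 294. -137.  416.] [ 260. -201.  404.]
2 423 459 [ 329. -126.  410.] [ 291. -136.  414.] [ 260. -190.  405.]
3 424 459 [ 325. -124.  409.] [ 290. -135.  413.] [ 259. -192.  402.]
4 426 458 [ 320. -125.  407.] [ 288. -137.  410.] [ 260. -189.  401.]
5 428 457 [ 316. -127.  406.] [ 287. -138.  408.] [ 261. -183.  400.]
6 430 456 [ 310. -125.  405.] [ 284. -139.  406.] [ 262. -178.  399.]
7 433 454 [ 303. -126.  404.] [ 284. -142.  403.] [ 264. -168.  399.]
8 436 452 [ 297. -133.  401.] [ 281. -142.  401.] [ 267. -164.  398.]
9 441 449 [ 287. -141.  398.] [ 279. -145.  399.] [ 271. -154.  397.]
```

```bash
q(){ python3 -c "
from rig import r
s=r.state();print(s['time_s'],s['qpos'].round(4),s['position'].round(1),s['tcp_rot'].round(3))"; }
python3 -m crank '[[[0,0,-0.4],[0,0,0]],[[0,-0.3,-0.7],[0,0,0]],[[0,-0.6,-1],[0,0,0]],[[0,-0.8,-1],[0,0,0]],[[0,-0.8,-1],[0,0,0]],[[0,-0.8,-1],[0,0,0]]]'; q
python3 -m crank '[[[0,-0.3,0],[0,0,0]],[[0,-0.6,0],[0,0,0]],[[0,-0.9,0],[0,0,0]],[[0,-0.9,0],[0,0,0]],[[0,-0.9,0],[0,0,0]]]'; q
```

```text
time_s: 0.7
position: [191.5, -412.2, 382.5]
tcp_rot: [3.139, 0.0, 0.435]
wrist_force: [0.6, -1.0, 0.2]
finger_gap: 0.998
grip_force: 0.0
0.7 [-1.2757  0.1338  0.148   1.5823  0.      1.4313] [ 191.5 -412.2  382.5] [3.139 0.    0.435]
time_s: 1.2
position: [134.9, -290.7, 380.4]
tcp_rot: [-3.141, -0.0, 0.434]
wrist_force: [0.5, -1.0, 0.3]
finger_gap: 1.002
grip_force: 0.0
1.2 [-1.3352e+00 -1.3780e-01 -1.2840e-01  1.5808e+00  2.0000e-04  1.3719e+00] [ 134.9 -290.7  380.4] [-3.141 -0.     0.434]
```

```bash
python3 - <<'E'
import numpy as np
D=[(-1.2463,.3780,.0796,242.,-521.,230.4),(-1.2757,.1338,.148,191.5,-412.2,382.5),(-1.3352,-.1378,-.1284,134.9,-290.7,380.4)]
A=[];b=[]
for q1,q2,q3,x,y,z in D:
    p=q2-q3;R=x*np.cos(q1)+y*np.sin(q1);print("lat",-x*np.sin(q1)+y*np.cos(q1),R)
    A+=[[np.sin(q2),np.cos(p),0],[np.cos(q2),-np.sin(p),1]];b+=[R,z]
s=np.linalg.lstsq(np.array(A),b,rcond=None);print(s)
L1,L2,H=s[0]
for r in(180,220,260):
  for z in(380,430):
    from scipy.optimize import fsolve
    q=fsolve(lambda q:[L1*np.sin(q[0])+L2*np.cos(q[0]-q[1])-r,L1*np.cos(q[0])-L2*np.sin(q[0]-q[1])+H-z],[-.3,-.2]);print(r,z,q.round(2),np.pi/2-q[0]+q[1])
E
```

```text
lat 63.25918713405906 570.9669651066847
lat 63.341289888417975 450.0766279149267
lat 63.31739904322866 314.15825148864155
(array([ 539.88765381,  385.01043722, -158.06747294]), array([72.75222278]), np.int32(3), array([2.43229288, 1.73729703, 0.25641834]))
180 380 [-0.39 -0.29] 1.669281713144378
180 430 [-0.37 -0.15] 1.7929717761910164
220 380 [-0.31 -0.25] 1.6325985329802497
220 430 [-0.3  -0.11] 1.7586212730819386
260 380 [-0.23 -0.2 ] 1.6040524333960657
260 430 [-0.22 -0.06] 1.7317271442234103
```

```bash

python3 -m crank '[[[0,-0.25,0],[0,0,0]],[[0,-0.5,0],[0,0,0]],[[0,-0.7,0],[0,0,0]],[[0,-0.7,0],[0,0,0]]]' | grep -E "posi|force"
python3 -m crank '[[[0.206,-0.015,0],[0,0,-0.1375]],[[0.407,-0.06,0],[0,0,-0.275]],[[0.6,-0.13,0],[0,0,-0.4125]],[[0.78,-0.23,0],[0,0,-0.55]],[[0.78,-0.23,0],[0,0,-0.55]],[[0.78,-0.23,0],[0,0,-0.55]]]'
```

```text
position: [90.2, -194.4, 381.3]
wrist_force: [-0.0, -0.4, 0.0]
grip_force: 0.0
time_s: 2.2
position: [183.6, -115.3, 381.0]
tcp_rot: [-3.141, 0.0, 1.013]
wrist_force: [0.1, -0.1, 0.3]
finger_gap: 0.998
grip_force: 0.0
```

```bash

for i in 1; do python3 -m crank '[[[0.206,-0.015,0],[0,0,-0.1375]],[[0.407,-0.06,0],[0,0,-0.275]],[[0.6,-0.13,0],[0,0,-0.4125]],[[0.78,-0.23,0],[0,0,-0.55]],[[0.78,-0.23,0],[0,0,-0.55]],[[0.78,-0.23,0],[0,0,-0.55]]]'| grep -E "posi|force"; done
python3 -m crank '[[[0.206,-0.015,0],[0,0,-0.1375]],[[0.407,-0.06,0],[0,0,-0.275]],[[0.6,-0.13,0],[0,0,-0.4125]],[[0.78,-0.23,0],[0,0,-0.55]],[[0.78,-0.23,0],[0,0,-0.55]],[[0.78,-0.23,0],[0,0,-0.55]]]'
python3 - <<'E'
from h import *
for n in("scene","top"):
    im,d=r.capture(n);np.savez(f"pics/{n}1.npz",im=im,d=d)
    hsv=cv2.cvtColor(im,cv2.COLOR_RGB2HSV);P=cloud(n,d)
    m=(abs(P[...,0]-372)<45)&(abs(P[...,1]-250)<45)&(P[...,2]>176)&(P[...,2]<190)
    w=P[m][:,:2].astype(np.float32);print(n,len(w),P[m].min(0),P[m].max(0),cv2.minEnclosingCircle(w), P[m].mean(0))
E
```

```text
position: [215.9, 2.1, 381.1]
wrist_force: [0.3, -0.9, -0.4]
grip_force: 0.0
time_s: 3.4
position: [179.8, 118.6, 381.2]
tcp_rot: [-3.141, 0.001, 2.159]
wrist_force: [0.2, 0.1, 0.7]
finger_gap: 1.004
grip_force: 0.0
scene 265 [343.78577262 220.36571591 176.06166849] [401.3597674  280.06629859 184.04663972] ((373.33270263671875, 249.50064086914062), 30.619224548339844) [371.77187067 251.44731059 180.8172029 ]
top 301 [345.3863271  221.10448296 176.16652061] [400.03723222 277.20392143 184.80702459] ((372.4938659667969, 248.1621551513672), 29.167404174804688) [372.4088183  248.59246969 180.91060763]
```

```bash
cat > go.py <<'E'
import sys
from h import *
from scipy.spatial.transform import Rotation as R
s=r.state();p=s['position'];A=R.from_euler('xyz',s['tcp_rot']).as_matrix()
t=np.array([float(v) for v in sys.argv[1:4]]);print("pos",p.round(1),"yawdeg",np.degrees(s['tcp_rot'][2]).round(1),"t",round(s['time_s'],1),"gap mm",round(85*s['finger_gap'],1),"F",s['wrist_force'].round(1),"shift/150",((t-p)@A/150).round(3))
E
python3 -m crank '[[[0,0.3,0],[0,0,0]],[[0,0.6,0],[0,0,0]],[[0,0.9,0],[0,0,0]],[[0,1,0],[0,0,0]],[[0,1,0],[0,0,0]]]' >/dev/null
python3 -m crank '[[[0,0.3,0],[0,0,0]],[[0,0.55,0.2],[0,0,0]],[[0.01,0.55,0.5],[0,0,0]],[[0.01,0.55,0.8],[0,0,0]],[[0.01,0.55,1],[0,0,0]],[[0.01,0.55,1],[0,0,0]],[[0.01,0.55,1],[0,0,0]]]'>/dev/null
python3 go.py 372.7 249 166
```

```text
pos [371.  248.7 232.1] yawdeg 123.7 t 4.7 gap mm 85.1 F [-0.3 -0.4  0.4] shift/150 [-0.005  0.01   0.441]
```

```bash
python3 -m crank '[[[0,0.01,0.15],[0,0,0]],[[0,0.01,0.3],[0,0,0]],[[0,0.01,0.38],[0,0,0]],[[0,0.01,0.44],[0,0,0]],[[0,0.01,0.44],[0,0,0]],[[0,0.01,0.44],[0,0,0]]]'
python3 - <<'E'
from h import *
im,d=r.capture("scene");crop(im,250,90,130,130,4,"pics/g1.png")
E
```

```text
time_s: 5.3
position: [373.3, 251.5, 166.8]
tcp_rot: [3.139, 0.0, 2.162]
wrist_force: [-0.4, 0.3, 0.8]
finger_gap: 1.002
grip_force: 0.0
```

View pics/g1.png

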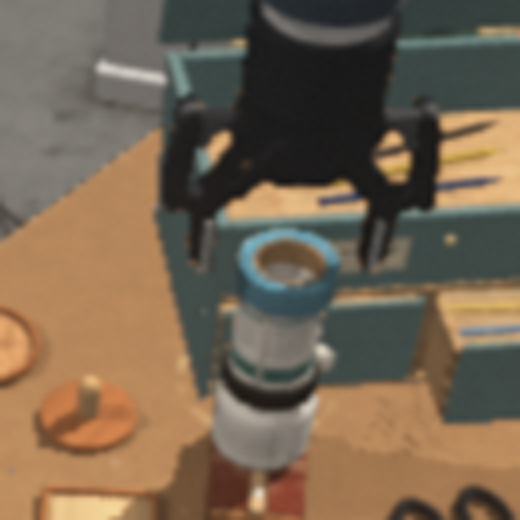

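The fingers straddle the roll evenly: tips at (200,265) and (378,265), roll centred at (290,258). Now I'll close.

```bash
python3 -m crank '[[[0,0,0],[0,0,0]],[[0,0,0],[0,0,0]],[[0,0,0],[0,0,0]],[[0,0,0],[0,0,0]],[[0,0,0],[0,0,0]],[[0,0,0],[0,0,0]],[[0,0,0],[0,0,0]],[[0,0,0],[0,0,0]]]' -1
python3 -m crank '[[[0,0,-0.02],[0,0,0]],[[0,0,-0.1],[0,0,0]],[[0,0,-0.2],[0,0,0]],[[0,0,-0.3],[0,0,0]],[[0,0,-0.3],[0,0,0]]]'
python3 go.py 490.7 265 80
python3 - <<'E'
from h import *
for n in("scene","top"):
    im,d=r.capture(n);np.savez(f"pics/{n}2.npz",im=im,d=d)
    if n=="scene":crop(im,250,90,130,130,4,"pics/g2.png")
E
```

```text
time_s: 6.15
position: [372.6, 251.5, 166.5]
tcp_rot: [3.14, 0.001, 2.163]
wrist_force: [-1.5, -0.8, 6.0]
finger_gap: 0.647
grip_force: 62.6
time_s: 6.65
position: [373.4, 251.9, 212.1]
tcp_rot: [3.138, 0.001, 2.163]
wrist_force: [0.2, 1.0, 0.3]
finger_gap: 0.647
grip_force: 63.3
pos [373.4 251.9 212.1] yawdeg 123.9 t 6.7 gap mm 55.0 F [0.2 1.  0.3] shift/150 [-0.363  0.695  0.884]
```

View pics/g2.png

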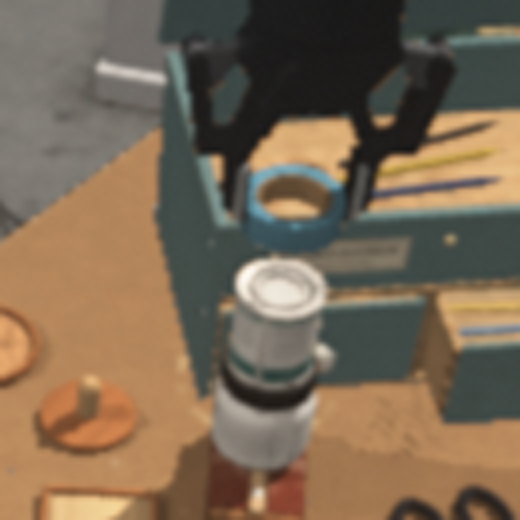

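```bash
python3 - <<'E'
from h import *
for n in("scene","top"):
    a=np.load(f"pics/{n}2.npz");im,d=a['im'],a['d'];P=cloud(n,d)
    hsv=cv2.cvtColor(im,cv2.COLOR_RGB2HSV)
    m=(cv2.inRange(hsv,(95,110,40),(112,255,255))>0)&(abs(P[...,0]-373)<60)&(abs(P[...,1]-250)<60)&(P[...,2]>205)&(P[...,2]<235)
    if m.any(): print("tape",n,m.sum(),P[m].min(0).round(),P[m].max(0).round(),cv2.minEnclosingCircle(P[m][:,:2].astype(np.float32)))
    m=(abs(P[...,0]-372)<50)&(abs(P[...,1]-250)<50)&(P[...,2]>155)&(P[...,2]<170)&(d>0)
    print("pot",n,m.sum(),P[m].min(0).round(),P[m].max(0).round(),cv2.minEnclosingCircle(P[m][:,:2].astype(np.float32)))
    b=np.load(f"pics/{n}1.npz")['im']
    # homes: pin and disc
    hs=cv2.cvtColor(b,cv2.COLOR_RGB2HSV)
    for nm,c,z in(("disc",(490,265),6),("coaster",(589,251),8)):
        Q=onz(n,np.c_[np.mgrid[:512,:384].reshape(2,-1).T],z)[:,:2].reshape(512,384,2).transpose(1,0,2)
        near=np.linalg.norm(Q-c,axis=2)<60
        lab=cv2.cvtColor(b,cv2.COLOR_RGB2LAB);S=hs[...,1]
        ii=near&(np.linalg.norm(Q-c,axis=2)<25);oo=near&(np.linalg.norm(Q-c,axis=2)>48)
        print(nm,n,"in",np.median(lab[ii],0),"out",np.median(lab[oo],0))
E
```

```text
pot scene 306 [349. 225. 155.] [400. 280. 166.] ((374.2673034667969, 252.29965209960938), 27.58984375)
disc scene in [133. 150. 163.] out [151. 140. 158.]
coaster scene in [170. 144. 164.] out [148. 140. 157.]
tape top 7 [355. 264. 225.] [387. 274. 227.] ((371.03302001953125, 266.5499267578125), 16.20100212097168)
pot top 49 [348. 249. 158.] [387. 275. 165.] ((367.5284423828125, 259.9161376953125), 21.98997688293457)
disc top in [120. 150. 162.] out [126. 140. 156.]
coaster top in [144. 145. 162.] out [124. 140. 156.]
```

```bash
python3 - <<'E'
from h import *
print(onz("scene",(323.9,137.5),229),onz("scene",(322.1,154),183))
a=np.load("pics/scene2.npz");P=cloud("scene",a['d']);q=P[130:152,310:340].reshape(-1,3)
q=q[(q[:,2]>205)&(q[:,2]<235)&(abs(q[:,1]-255)<45)];print(len(q),q.min(0),q.max(0),np.percentile(q,[5,50,95],axis=0))
t=q[(q[:,2]>222)];print(t.mean(0),t.min(0),t.max(0))
E
```

```text
[[374.39986967 249.15481553 229.        ]] [[372.51975359 248.37309534 183.        ]]
461 [340.73347923 222.35742474 207.93824645] [403.10114453 282.08037901 234.76880646] [[346.96699801 228.65583702 211.90422862]
 [372.54058364 251.69177722 224.98144048]
 [396.35031302 279.52726363 228.77839997]]
[371.83760573 252.35843255 226.59889193] [340.73347923 222.35742474 222.22375829] [403.10114453 280.74103596 234.76880646]
```

```bash
python3 - <<'E'
from h import *
print(onz("top",np.array([(475,340)])/4.5+[220,125]-.4,152))
L=[]
for n in("scene","top"):
    P=cloud(n,np.load(f"pics/{n}0.npz")['d']);L.append(P[(P[...,2]>100)&(P[...,2]<160)&(P[...,1]<218)&(P[...,1]>100)&(P[...,0]>300)&(P[...,0]<560)])
L=np.vstack(L)[:,:2];L=L[np.linalg.norm(L-[372,250],axis=1)>45]
d=L-[490.7,265];i=np.argsort(np.hypot(*d.T))[:8];print(L[i].round())
E
```

```text
[[421.20838299 230.86436732 152.        ]]
[[438. 209.]
 [444. 204.]
 [441. 206.]
 [437. 209.]
 [437. 209.]
 [439. 207.]
 [439. 207.]
 [438. 208.]]
```

```bash
python3 -m crank '[[[-0.09,0.17,0],[0,0,0]],[[-0.18,0.35,0],[0,0,0]],[[-0.27,0.52,0],[0,0,0]],[[-0.36,0.69,0],[0,0,0]],[[-0.363,0.695,0.2],[0,0,0]],[[-0.363,0.695,0.5],[0,0,0]],[[-0.363,0.695,0.88],[0,0,0]],[[-0.363,0.695,0.88],[0,0,0]]]'>/dev/null
python3 -m crank '[[[0,0,0],[0,0,0]],[[0,0,0],[0,0,0]]]' >/dev/null
python3 go.py 490.7 265 45
python3 - <<'E'
from h import *
for n in("scene","top"):
    im,d=r.capture(n);np.savez(f"pics/{n}3.npz",im=im,d=d);
    if n=="scene":crop(im,210,110,130,110,4.5,"pics/g3.png")
    else:crop(im,250,130,120,110,4.5,"pics/g3t.png")
a=cv2.imread("pics/g3.png");b=cv2.imread("pics/g3t.png");b=cv2.resize(b,None,fx=.5,fy=.5);a=cv2.resize(a,None,fx=.8,fy=.8)
h=a.shape[0];b=cv2.copyMakeBorder(b,0,h-b.shape[0],0,0,0);cv2.imwrite("pics/g3.png",np.hstack([a,b]))
E
```

```text
pos [490.3 264.7  80.1] yawdeg 123.9 t 7.8 gap mm 55.2 F [-0.3 -0.2 -0.4] shift/150 [-0.     0.003  0.234]
```

View pics/g3.png

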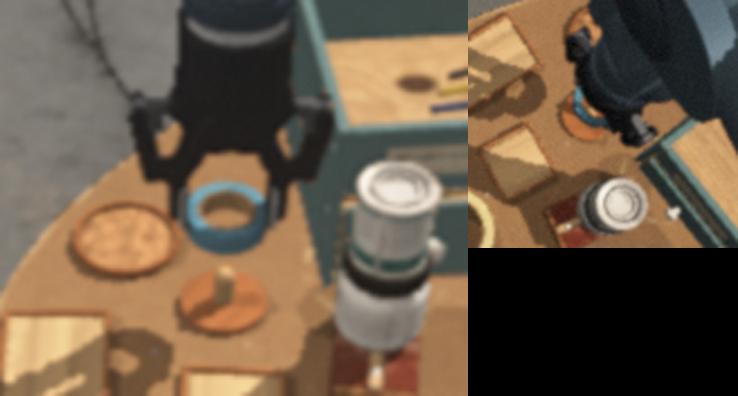

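```bash
python3 -c "
from h import *
print(onz('scene',(272.9,167.4),97),onz('scene',(272.1,184.1),36),onz('scene',(271.6,193.2),6))"
python3 -m crank '[[[0,0,0.12],[0,0,0]],[[0,0,0.24],[0,0,0]],[[0,0,0.32],[0,0,0]],[[0,0,0.38],[0,0,0]],[[0,0,0.44],[0,0,0]],[[0,0,0.47],[0,0,0]],[[0,0,0.47],[0,0,0]]]'
```

```text
[[490.23388284 264.95434197  97.        ]] [[491.49676547 262.70836209  36.        ]] [[489.51694298 266.44762089   6.        ]]
time_s: 8.55
position: [489.5, 264.4, 9.8]
tcp_rot: [3.14, 0.001, 2.163]
wrist_force: [-4.5, -2.2, 13.1]
finger_gap: 0.644
grip_force: 65.2
```

```bash
python3 -m crank '[[[0,0,0],[0,0,0]],[[0,0,0],[0,0,0]],[[0,0,0],[0,0,0]],[[0,0,-0.1],[0,0,0]],[[0,0,-0.3],[0,0,0]],[[0,0,-0.6],[0,0,0]],[[0,0,-0.95],[0,0,0]],[[0,0,-1],[0,0,0]]]' 0.8
python3 -m crank '[[[0,0,-0.3],[0,0,0]],[[0,-0.2,-0.5],[0,0,0]],[[0,-0.4,-0.5],[0,0,0]],[[0,-0.4,-0.5],[0,0,0]]]' 1
python3 - <<'E'
from h import *
for n in("scene","top"):
    im,d=r.capture(n);np.savez(f"pics/{n}4.npz",im=im,d=d);P=cloud(n,d)
    if n=="scene":crop(im,210,110,140,120,5,"pics/g4.png")
    m=(abs(P[...,0]-372)<50)&(abs(P[...,1]-250)<50)&(P[...,2]>155)&(P[...,2]<170)&(d>0)
    print("pot",n,m.sum(),P[m].min(0).round(),P[m].max(0).round(),cv2.minEnclosingCircle(P[m][:,:2].astype(np.float32)),P[m].mean(0))
    m=(abs(P[...,0]-490)<50)&(abs(P[...,1]-265)<50)&(P[...,2]>20)&(P[...,2]<34)&(d>0)
    print("tape",n,m.sum(),P[m].min(0).round(),P[m].max(0).round(),P[m].mean(0))
E
python3 go.py 373 251 118
```

```text
time_s: 9.35
position: [492.5, 265.6, 163.8]
tcp_rot: [3.132, 0.002, 2.163]
wrist_force: [0.7, 0.8, 0.4]
finger_gap: 0.899
grip_force: 0.0
time_s: 9.75
position: [436.5, 229.4, 233.1]
tcp_rot: [-3.14, -0.0, 2.162]
wrist_force: [-0.3, 0.0, -0.5]
finger_gap: 1.003
grip_force: 0.0
pot scene 311 [347. 227. 155.] [399. 278. 165.] ((372.9896240234375, 252.39781188964844), 26.847393035888672) [372.51581333 253.71534446 161.1478586 ]
tape scene 214 [463. 234.  20.] [520. 294.  34.] [490.80613558 265.63717909  24.89058184]
pot top 411 [348. 224. 155.] [399. 275. 166.] ((373.19158935546875, 249.91026306152344), 26.431854248046875) [373.25967815 249.83758298 160.94295827]
tape top 224 [464. 235.  20.] [522. 291.  34.] [491.47272599 262.47402833  24.96765222]
pos [438.9 230.6 232.4] yawdeg 123.9 t 9.8 gap mm 84.8 F [-0.4  0.9 -0.8] shift/150 [ 0.358 -0.289  0.763]
```

View pics/g4.png

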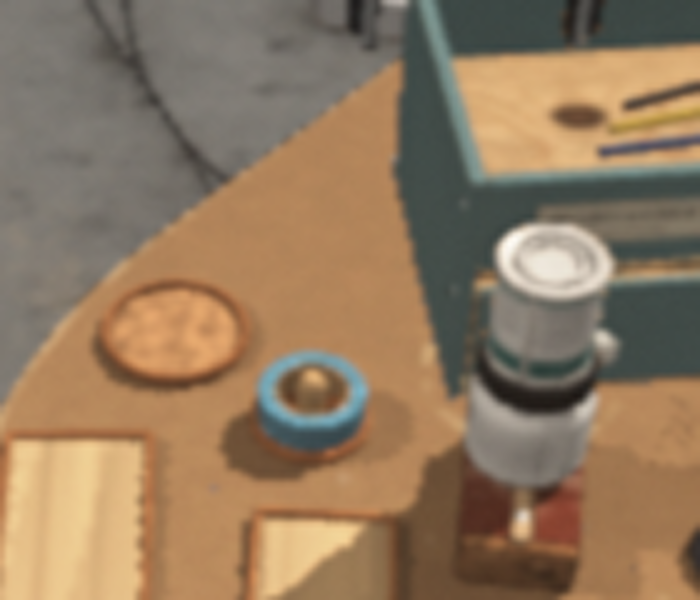

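The roll sits flat over the pin, at (313,385) in the crop. Next is the pot.

```bash
python3 -m crank '[[[0.18,-0.145,0],[0,0,0]],[[0.358,-0.289,0],[0,0,0]],[[0.358,-0.289,0],[0,0,0]],[[0.358,-0.289,0.2],[0,0,0]],[[0.358,-0.289,0.4],[0,0,0]],[[0.358,-0.289,0.6],[0,0,0]],[[0.358,-0.289,0.76],[0,0,0]],[[0.358,-0.289,0.76],[0,0,0]]]'|grep -E "force"
python3 go.py 373 251 118
python3 -m crank '[[[0,0,0],[0,0,0]],[[0,0,0],[0,0,0]],[[0,0,0],[0,0,0]],[[0,0,0],[0,0,0]],[[0,0,0],[0,0,0]],[[0,0,0],[0,0,0]],[[0,0,0],[0,0,0]],[[0,0,0],[0,0,0]]]' -1
python3 -m crank '[[[0,0,-0.02],[0,0,0]],[[0,0,-0.06],[0,0,0]],[[0,0,-0.15],[0,0,0]],[[0,0,-0.3],[0,0,0]],[[0,0,-0.3],[0,0,0]]]'|grep force
python3 go.py 425.8 351 80
```

```text
wrist_force: [-1.3, -0.4, -0.4]
grip_force: 0.0
pos [371.5 250.  115.2] yawdeg 123.9 t 10.7 gap mm 85.7 F [-1.3 -0.4 -0.4] shift/150 [ 0.     0.012 -0.019]
time_s: 11.45
position: [374.3, 251.5, 120.5]
tcp_rot: [3.139, 0.001, 2.163]
wrist_force: [-0.6, -0.4, 5.9]
finger_gap: 0.605
grip_force: 61.9
wrist_force: [0.5, 0.9, -1.0]
grip_force: 62.3
pos [375.4 252.2 166.7] yawdeg 123.9 t 11.9 gap mm 51.4 F [ 0.5  0.9 -1. ] shift/150 [0.36  0.643 0.581]
```

```bash
python3 -m crank '[[[0.09,0.16,0],[0,0,0]],[[0.18,0.32,0],[0,0,0]],[[0.27,0.48,0],[0,0,0]],[[0.36,0.643,0],[0,0,0]],[[0.36,0.643,0.2],[0,0,0]],[[0.36,0.643,0.5],[0,0,0]],[[0.36,0.643,0.8],[0,0,0]],[[0.36,0.643,0.8],[0,0,0]]]'|grep force
python3 -m crank '[[[0,0,0],[0,0,0]],[[0,0,0],[0,0,0]]]' >/dev/null
python3 go.py 425.8 351 17
python3 - <<'E'
from h import *
for n in("scene","top"):
    im,d=r.capture(n);np.savez(f"pics/{n}5.npz",im=im,d=d)
    if n=="scene":crop(im,220,120,140,120,5,"pics/g5.png")
E
```

```text
wrist_force: [-1.7, -0.5, -0.8]
grip_force: 62.9
pos [424.9 350.8  46.1] yawdeg 123.9 t 12.9 gap mm 51.8 F [ 1.7  0.3 -0.3] shift/150 [-0.002  0.005  0.194]
```

View pics/g5.png

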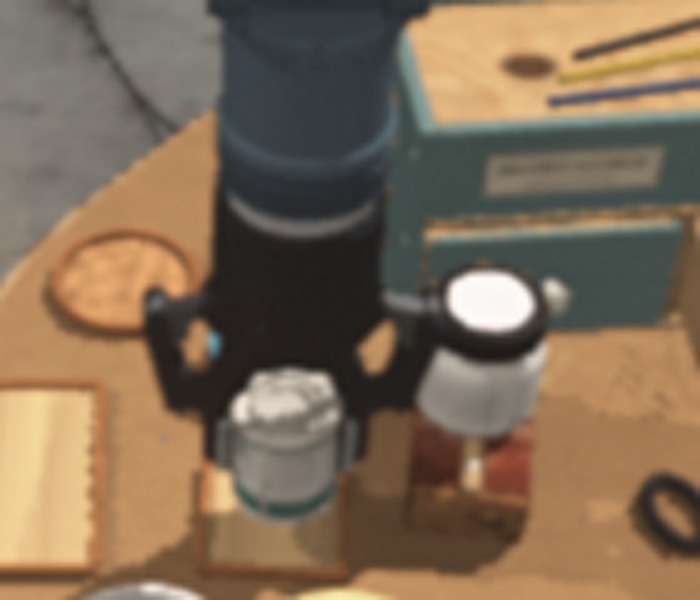

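The pot is held upright over the square tray: pot at (285,450), tray at (273,530). Lowering it now.

```bash
python3 -c "
from h import *
print(onz('scene',(276.6,219),33),onz('scene',(276.6,201),91))"
python3 -m crank '[[[0,0,0.08],[0,0,0]],[[0,0,0.14],[0,0,0]],[[0,0,0.17],[0,0,0]],[[0,0,0.19],[0,0,0]],[[0,0,0.2],[0,0,0]],[[0,0,0.2],[0,0,0]],[[0,0,0.2],[0,0,0]]]'
```

```text
[[418.89364336 358.25172975  33.        ]] [[423.8130082 355.0605073  91.       ]]
time_s: 13.75
position: [422.9, 349.6, 19.2]
tcp_rot: [3.14, 0.001, 2.163]
wrist_force: [-14.3, -9.7, 47.5]
finger_gap: 0.607
grip_force: 64.6
```

```bash
python3 -m crank '[[[0,0,-0.015],[0,0,0]],[[0,0,-0.015],[0,0,0]]]'
python3 - <<'E'
from h import *
for n in("scene","top"):
    im,d=r.capture(n);P=cloud(n,d)
    if n=="scene":crop(im,220,140,120,110,5,"pics/g6.png")
    m=(abs(P[...,0]-425)<45)&(abs(P[...,1]-351)<45)&(P[...,2]>50)&(P[...,2]<90)&(d>0);print(n,m.sum(),np.percentile(P[m],[2,50,98],axis=0).round(1) if m.any() else 0)
E
```

```text
time_s: 13.95
position: [422.9, 349.6, 19.3]
tcp_rot: [3.141, 0.0, 2.163]
wrist_force: [-9.8, -6.3, 29.4]
finger_gap: 0.605
grip_force: 62.8
scene 539 [[385.1 321.6  51.3]
 [422.7 357.5  62.1]
 [465.3 390.1  87.8]]
top 0 0
```

View pics/g6.png

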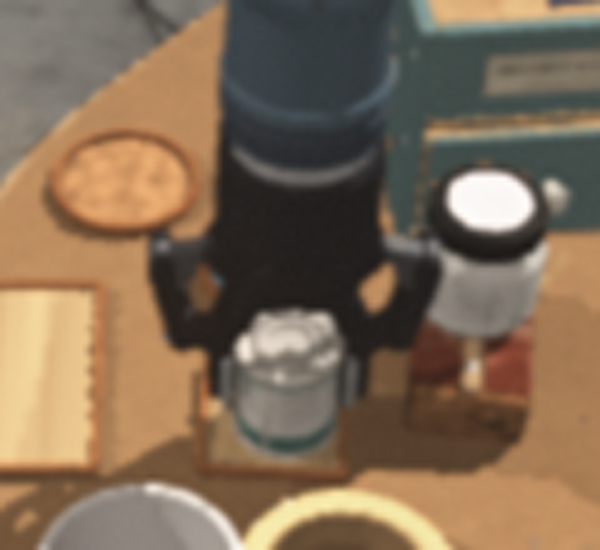

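```bash
python3 -m crank '[[[0,0,-0.025],[0,0,0]],[[0,0.015,-0.025],[0,0,0]],[[0,0.015,-0.025],[0,0,0]]]'; python3 go.py 425.8 351 17
```

```text
time_s: 14.35
position: [425.4, 351.2, 19.5]
tcp_rot: [3.141, 0.0, 2.163]
wrist_force: [-0.4, -0.7, 3.1]
finger_gap: 0.602
grip_force: 62.5
pos [425.4 351.2  19.5] yawdeg 123.9 t 14.3 gap mm 51.2 F [-0.4 -0.7  3.1] shift/150 [-0.003  0.001  0.017]
```

Light contact now, and well centred. Release and lift.

```bash
python3 -m crank '[[[0,0,0],[0,0,0]],[[0,0,0],[0,0,0]],[[0,0,0],[0,0,0]],[[0,0,0],[0,0,0]],[[0,0,-0.15],[0,0,0]],[[0,0,-0.4],[0,0,0]],[[0,0,-0.7],[0,0,0]],[[0,0,-1],[0,0,0]]]' 0.8 |grep -E "gap|force"
python3 -m crank '[[[-0.15,-0.25,0],[0,0,0]],[[-0.3,-0.5,0],[0,0,0]],[[-0.3,-0.8,0],[0,0,0]],[[-0.3,-1,0],[0,0,0]],[[-0.3,-1,0],[0,0,0]]]' 1 |grep -E "posi"
python3 - <<'E'
from h import *
for n in("scene","top"):
    im,d=r.capture(n);np.savez(f"pics/{n}6.npz",im=im,d=d);P=cloud(n,d)
    for nm,c,z,w in(("pot",(425,351),62,45),("jar",(372,250),106,45)):
        m=(abs(P[...,0]-c[0])<w)&(abs(P[...,1]-c[1])<w)&(abs(P[...,2]-z)<7)&(d>0)
        print(nm,n,m.sum(),P[m].min(0).round(),P[m].max(0).round(),cv2.minEnclosingCircle(P[m][:,:2].astype(np.float32)),P[m].mean(0).round(1))
    if n=="top":crop(im,220,125,130,130,4.5,"pics/g7.png")
E
```

```text
wrist_force: [0.9, 0.5, -0.8]
finger_gap: 0.9
grip_force: 0.0
position: [321.4, 227.5, 169.1]
pot scene 301 [400. 325.  55.] [452. 379.  65.] ((426.20281982421875, 351.6820373535156), 26.98316764831543) [425.5 352.9  60.6]
jar scene 346 [344. 221.  99.] [403. 281. 109.] ((373.5578308105469, 251.48904418945312), 31.221036911010742) [371.5 254.8 104.7]
pot top 313 [402. 326.  55.] [452. 376.  66.] ((426.1449890136719, 350.45404052734375), 26.10847282409668) [426.1 350.4  60.4]
jar top 249 [344. 227. 100.] [401. 278. 108.] ((372.4436950683594, 251.04763793945312), 29.24654769897461) [370.1 260.6 104.2]
```

View pics/g7.png

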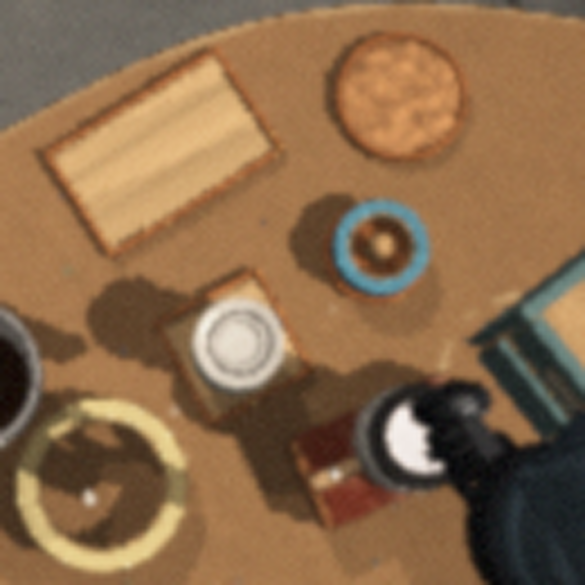

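Pot sits in its tray at (238,342) in the crop. Next the jar.

```bash
python3 go.py 372.8 251.2 140; python3 -c "
from h import *
a=np.load('pics/top6.npz');P=cloud('top',a['d']);print(P[222:228,338:346].reshape(-1,3)[::5].round())"
```

```text
pos [325.7 229.9 170. ] yawdeg 123.9 t 15.8 gap mm 85.4 F [ 1.1 -0.2  0.9] shift/150 [-0.057  0.34   0.201]
[[378. 165.   2.]
 [354. 273. 482.]
 [360. 242. 336.]
 [353. 273. 491.]
 [352. 274. 481.]
 [355. 250. 364.]
 [350. 275. 494.]
 [348. 277. 488.]
 [347. 280. 480.]
 [347. 276. 494.]]
```

```bash
python3 -m crank '[[[-0.03,0.17,0],[0,0,0]],[[-0.057,0.34,0],[0,0,0]],[[-0.057,0.34,0],[0,0,0]],[[-0.057,0.34,0.2],[0,0,0]],[[-0.057,0.34,0.4],[0,0,0]],[[-0.057,0.34,0.6],[0,0,0]],[[-0.057,0.34,0.78],[0,0,0]],[[-0.057,0.34,0.78],[0,0,0]]]'|grep -E "force"
python3 go.py 372.8 251.2 52
python3 -m crank '[[[0,0,0],[0,0,0]],[[0,0,0],[0,0,0]],[[0,0,0],[0,0,0]],[[0,0,0],[0,0,0]],[[0,0,0],[0,0,0]],[[0,0,0],[0,0,0]],[[0,0,0],[0,0,0]],[[0,0,0],[0,0,0]]]' -1
python3 go.py 589.4 251 80
```

```text
wrist_force: [-0.5, -0.6, 0.2]
grip_force: 0.0
pos [370.1 250.2  49.6] yawdeg 123.9 t 16.6 gap mm 85.3 F [-0.5 -0.6  0.2] shift/150 [-0.004  0.019 -0.016]
time_s: 17.35
position: [373.8, 251.9, 54.6]
tcp_rot: [3.139, 0.0, 2.163]
wrist_force: [-2.0, -1.3, 6.3]
finger_gap: 0.69
grip_force: 65.3
pos [373.8 251.9  54.6] yawdeg 123.9 t 17.4 gap mm 58.7 F [-2.  -1.3  6.3] shift/150 [-0.807  1.19  -0.165]
```

```bash
python3 -m crank '[[[0,0,-0.02],[0,0,0]],[[0,0,-0.06],[0,0,0]],[[0,0,-0.2],[0,0,0]],[[0,0,-0.45],[0,0,0]],[[0,0,-0.75],[0,0,0]],[[0,0,-0.75],[0,0,0]]]'|grep -E "force|posi"
python3 -m crank '[[[-0.1,0.15,0],[0,0,0]],[[-0.25,0.4,0],[0,0,0]],[[-0.4,0.6,0],[0,0,0]],[[-0.6,0.9,0],[0,0,0]],[[-0.66,0.98,0],[0,0,0]],[[-0.66,0.98,0],[0,0,0]],[[-0.66,0.98,0],[0,0,0]]]'|grep -E "force|posi"
python3 go.py 589.4 251 50
python3 - <<'E'
from h import *
for n in("scene","top"):
    im,d=r.capture(n);np.savez(f"pics/{n}7.npz",im=im,d=d)
    if n=="scene":crop(im,190,60,150,150,4,"pics/g8.png")
E
```

```text
position: [376.9, 253.4, 171.7]
wrist_force: [1.7, 0.1, -2.2]
grip_force: 65.3
position: [549.4, 251.0, 164.5]
wrist_force: [-1.0, 0.7, -0.9]
grip_force: 65.5
pos [549.4 251.  164.5] yawdeg 123.9 t 18.6 gap mm 58.4 F [-1.   0.7 -0.9] shift/150 [-0.149  0.223  0.763]
```

View pics/g8.png

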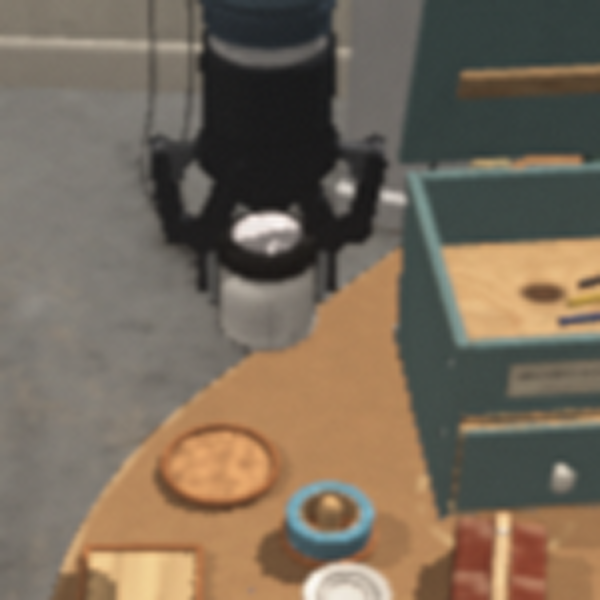

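The jar is held upright at (265,290), clear of everything. Now moving over the coaster and down.

```bash
python3 -m crank '[[[-0.07,0.11,0],[0,0,0]],[[-0.149,0.223,0],[0,0,0]],[[-0.149,0.223,0],[0,0,0]],[[-0.149,0.223,0.2],[0,0,0]],[[-0.149,0.223,0.45],[0,0,0]],[[-0.149,0.223,0.7],[0,0,0]],[[-0.149,0.223,0.85],[0,0,0]],[[-0.149,0.223,0.85],[0,0,0]]]'|grep -E "force|posi"
python3 -m crank '[[[0,0,0],[0,0,0]],[[0,0,0],[0,0,0]]]' >/dev/null; python3 go.py 589.4 251 20
python3 - <<'E'
from h import *
for n in("scene","top"):
    im,d=r.capture(n);np.savez(f"pics/{n}8.npz",im=im,d=d)
    if n=="scene":crop(im,200,110,110,100,5,"pics/g9.png")
E
```

```text
position: [584.8, 250.4, 33.9]
wrist_force: [-1.5, -1.0, -2.4]
grip_force: 65.5
pos [591.3 252.   40.1] yawdeg 123.9 t 19.8 gap mm 58.1 F [-0.3  0.8 -1. ] shift/150 [ 0.002 -0.014  0.134]
```

View pics/g9.png

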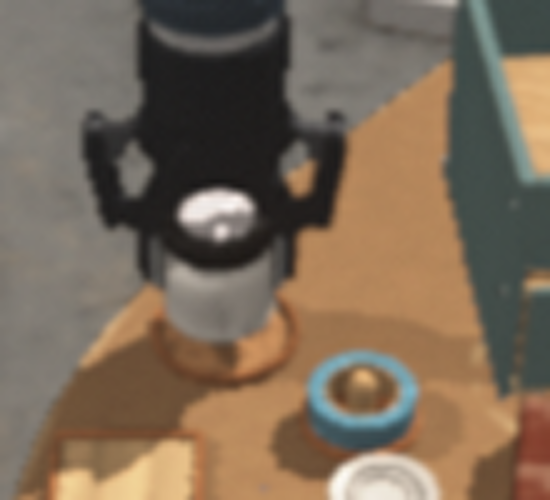

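```bash
python3 -m crank '[[[0,-0.018,0.03],[0,0,0]],[[0,-0.018,0.07],[0,0,0]],[[0,-0.018,0.1],[0,0,0]],[[0,-0.018,0.12],[0,0,0]],[[0,-0.018,0.13],[0,0,0]],[[0,-0.018,0.13],[0,0,0]],[[0,-0.018,0.13],[0,0,0]]]'|grep -E "force|posi"; python3 go.py 589.4 251 20
```

```text
position: [587.7, 249.5, 21.5]
wrist_force: [-9.3, -3.0, 22.1]
grip_force: 69.0
pos [587.7 249.5  21.5] yawdeg 123.9 t 20.6 gap mm 58.3 F [-9.3 -3.  22.1] shift/150 [0.002 0.015 0.01 ]
```

```bash
python3 -m crank '[[[0,0.005,-0.02],[0,0,0]],[[0,0.005,-0.02],[0,0,0]],[[0,0.005,-0.02],[0,0,0]]]'|grep -E "force|posi"
python3 - <<'E'
from h import *
im,d=r.capture("scene");P=cloud("scene",d);m=(np.linalg.norm(P[...,:2]-[589,251],axis=2)<24)&(P[...,2]>60)&(P[...,2]<85);print(np.percentile(P[m],[5,50,95],axis=0).round(1))
E
```

```text
position: [589.1, 250.3, 21.6]
wrist_force: [-2.2, -0.5, 4.8]
grip_force: 66.5
[[569.9 234.4  70. ]
 [587.8 252.4  71.8]
 [608.2 271.4  73.8]]
```

Top of the jar is at 72 mm, which is the resting height. Release.

```bash
python3 -m crank '[[[0,0,0],[0,0,0]],[[0,0,0],[0,0,0]],[[0,0,0],[0,0,0]],[[0,0,0],[0,0,0]],[[0,0,-0.15],[0,0,0]],[[0,0,-0.4],[0,0,0]],[[0,0,-0.7],[0,0,0]],[[0,0,-1],[0,0,0]]]' 1 |grep -E "gap|force"
python3 -m crank '[[[0.2,-0.2,0],[0,0,0]],[[0.4,-0.5,0],[0,0,0]],[[0.4,-0.8,0],[0,0,0]],[[0.4,-1,0],[0,0,0]],[[0.4,-1,0],[0,0,0]]]' >/dev/null
python3 -m crank '[[[0.2,-0.2,0],[0,0,0]],[[0.4,-0.5,0],[0,0,0]],[[0.4,-0.8,0],[0,0,0]],[[0.4,-1,0],[0,0,0]],[[0.4,-1,0],[0,0,0]]]' |grep posi
python3 - <<'E'
from h import *
for n in("scene","top"):
    im,d=r.capture(n);np.savez(f"pics/{n}9.npz",im=im,d=d);P=cloud(n,d)
    for nm,c,z,w in(("jar",(589,251),72,45),("block",(372,255),34,75)):
        m=(abs(P[...,0]-c[0])<w)&(abs(P[...,1]-c[1])<w)&(abs(P[...,2]-z)<7)&(d>0)
        if m.sum()<5: print(nm,n,"none");continue
        Q=P[m][:,:2].astype(np.float32)
        print(nm,n,m.sum(),Q.min(0),Q.max(0),P[m].mean(0).round(1),cv2.minAreaRect(Q))
a=np.load("pics/top9.npz")['im'];b=np.load("pics/scene9.npz")['im']
crop(a,220,125,130,130,4,"pics/a.png");crop(b,195,130,140,130,4,"pics/b.png")
A=cv2.imread("pics/a.png")[:,:];B=cv2.imread("pics/b.png")[:520,:];s=np.hstack([A,B]);cv2.imwrite("pics/g10.png",cv2.resize(s,None,fx=.73,fy=.73))
E
```

```text
wrist_force: [2.0, -0.2, -0.6]
finger_gap: 0.992
grip_force: 0.0
position: [269.3, 181.0, 170.8]
jar scene 265 [560.344   223.86658] [617.8244 280.6415] [587.6 254.1  71.3] ((589.3007202148438, 251.86521911621094), (54.402061462402344, 57.853919982910156), 33.839351654052734)
block scene 813 [320.95956 180.03732] [445.21838 320.25262] [370.3 258.5  32.8] ((376.8762512207031, 245.09054565429688), (69.20748901367188, 148.95770263671875), 31.5241756439209)
jar top 377 [560.48834 221.995  ] [618.5576  278.24704] [589.  250.   71.6] ((589.4302978515625, 250.0986328125), (58.011688232421875, 56.27851486206055), 1.0137653350830078)
block top 904 [320.28268 180.8969 ] [441.12054 317.12155] [368.9 257.4  32.3] ((375.6806945800781, 246.05364990234375), (67.8370590209961, 140.86819458007812), 31.12004852294922)
```

View pics/g10.png

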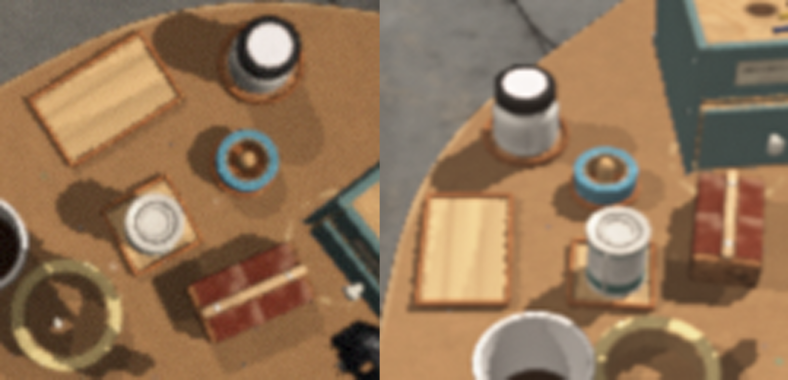

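All three placed things are in their homes. The block is clear, at (250,293) in the left panel. Now measuring the block and the long tray.

```bash
python3 - <<'E'
from h import *
for n in("scene","top"):
    a=np.load(f"pics/{n}9.npz");d=a['d'];P=cloud(n,d)
    m=((np.linalg.norm(P[...,:2]-[370,257],axis=2)<72)&(P[...,2]>25)&(P[...,2]<42)).astype(np.uint8)
    k,l,st,_=cv2.connectedComponentsWithStats(m,connectivity=4);i=1+st[1:,4].argmax();Q=P[l==i][:,:2].astype(np.float32)
    print("block",n,len(Q),cv2.minAreaRect(Q))
    hsv=cv2.cvtColor(a['im'],cv2.COLOR_RGB2HSV)
    m=((np.linalg.norm(P[...,:2]-[550,400],axis=2)<85)&(P[...,2]>-3)&(P[...,2]<15)&(hsv[...,2]>165)&(hsv[...,1]<125)).astype(np.uint8)
    k,l,st,_=cv2.connectedComponentsWithStats(m,connectivity=4);i=1+st[1:,4].argmax()
    v,u=np.where(l==i);Q=onz(n,np.c_[u,v],4)[:,:2].astype(np.float32);print("tray floor",n,len(Q),cv2.minAreaRect(Q))
E
python3 go.py 370 257 100
```

```text
block scene 756 ((367.4107666015625, 260.0848388671875), (59.635475158691406, 111.90702819824219), 25.080476760864258)
tray floor scene 955 ((551.3845825195312, 397.5677185058594), (70.96237182617188, 116.6366195678711), 33.83322525024414)
block top 885 ((367.58636474609375, 258.54254150390625), (59.707889556884766, 107.65333557128906), 25.035430908203125)
tray floor top 968 ((552.2125244140625, 396.63995361328125), (68.808837890625, 118.47652435302734), 34.24778366088867)
pos [273.7 182.8 171.8] yawdeg 123.9 t 22.8 gap mm 85.1 F [0.4 0.2 0.2] shift/150 [0.053 0.808 0.48 ]
```

```bash
python3 -m crank '[[[0,0.2,0],[0,0,0.07]],[[0,0.5,0],[0,0,0.148]],[[0.053,0.7,0],[0,0,0.148]],[[0.053,0.8,0],[0,0,0.148]],[[0.053,0.8,0.2],[0,0,0.148]],[[0.053,0.8,0.48],[0,0,0.148]],[[0.053,0.8,0.48],[0,0,0.148]],[[0.053,0.8,0.48],[0,0,0.148]]]'|grep force; python3 go.py 367.5 259.3 14
```

```text
wrist_force: [0.1, 1.5, 0.5]
grip_force: 0.0
pos [368.2 256.1  99.1] yawdeg 115.0 t 23.6 gap mm 84.7 F [0.1 1.5 0.5] shift/150 [0.021 0.006 0.567]
```

```bash
python3 -m crank '[[[0.02,0.006,0.1],[0,0,0]],[[0.02,0.006,0.3],[0,0,0]],[[0.02,0.006,0.45],[0,0,0]],[[0.02,0.006,0.55],[0,0,0]],[[0.02,0.006,0.55],[0,0,0]],[[0.02,0.006,0.55],[0,0,0]]]'|grep -E "force|posi"
python3 -m crank '[[[0,0,0],[0,0,0]],[[0,0,0],[0,0,0]],[[0,0,0],[0,0,0]],[[0,0,0],[0,0,0]],[[0,0,0],[0,0,0]],[[0,0,0],[0,0,0]],[[0,0,0],[0,0,0]],[[0,0,0],[0,0,0]]]' -1
python3 -m crank '[[[0,0,-0.02],[0,0,0]],[[0,0,-0.06],[0,0,0]],[[0,0,-0.2],[0,0,0]],[[0,0,-0.5],[0,0,0]],[[0,0,-0.8],[0,0,0]],[[0,0,-0.8],[0,0,0]],[[0,0,-0.8],[0,0,0]]]'|grep -E "force|posi"
python3 go.py 551 398.3 80
python3 - <<'E'
from h import *
im,d=r.capture("scene");crop(im,230,90,140,130,5,"pics/g11.png");np.savez("pics/scene11.npz",im=im,d=d)
E
```

```text
position: [369.2, 260.0, 18.5]
wrist_force: [0.4, -0.1, 0.3]
grip_force: 0.0
time_s: 25.0
position: [368.6, 259.7, 18.5]
tcp_rot: [3.139, 0.0, 2.008]
wrist_force: [-1.7, -1.0, 10.4]
finger_gap: 0.66
grip_force: 63.2
position: [368.4, 259.6, 138.0]
wrist_force: [0.0, -0.2, -1.5]
grip_force: 64.5
pos [368.4 259.6 138. ] yawdeg 115.0 t 25.7 gap mm 55.7 F [ 0.  -0.2 -1.5] shift/150 [0.323 1.493 0.392]
```

View pics/g11.png

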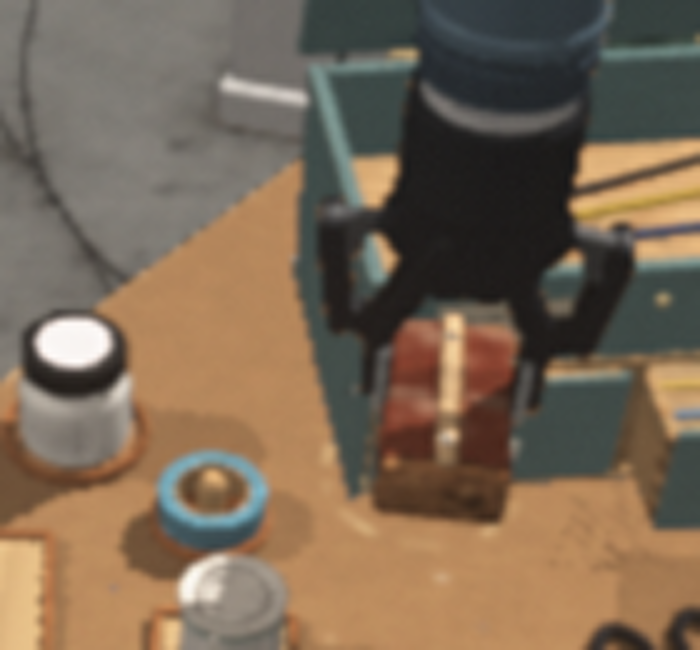

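```bash
python3 -m crank '[[[0.06,0.15,0],[0,0,-0.04]],[[0.12,0.4,0],[0,0,-0.08]],[[0.18,0.65,0],[0,0,-0.12]],[[0.24,0.85,0],[0,0,-0.152]],[[0.25,0.95,0],[0,0,-0.152]],[[0.25,0.95,0],[0,0,-0.152]]]'|grep -E "force|posi"
python3 go.py 551 398.3 80
```

```text
position: [480.9, 353.6, 133.9]
wrist_force: [-0.5, -0.0, -1.7]
grip_force: 64.5
pos [480.9 353.6 133.9] yawdeg 124.2 t 26.4 gap mm 56.1 F [-0.5 -0.  -1.7] shift/150 [-0.015  0.555  0.358]
```

```bash
python3 -m crank '[[[0,0.15,0],[0,0,0]],[[-0.015,0.35,0],[0,0,0]],[[-0.015,0.52,0],[0,0,0]],[[-0.015,0.545,0.15],[0,0,0]],[[-0.015,0.545,0.4],[0,0,0]],[[-0.015,0.545,0.58],[0,0,0]],[[-0.015,0.545,0.58],[0,0,0]],[[-0.015,0.545,0.58],[0,0,0]]]'|grep force
python3 -m crank '[[[0,0,0],[0,0,0]],[[0,0,0],[0,0,0]],[[0,0,0],[0,0,0]]]' >/dev/null; python3 go.py 551 398.3 22
python3 - <<'E'
from h import *
im,d=r.capture("scene");crop(im,180,130,120,120,5,"pics/g12.png");P=cloud("scene",d)
E
```

```text
wrist_force: [-0.2, 0.0, -1.7]
grip_force: 64.4
pos [550.6 397.9  51.6] yawdeg 124.1 t 27.4 gap mm 55.9 F [-0.2  0.1 -1.3] shift/150 [0.    0.003 0.197]
```

View pics/g12.png

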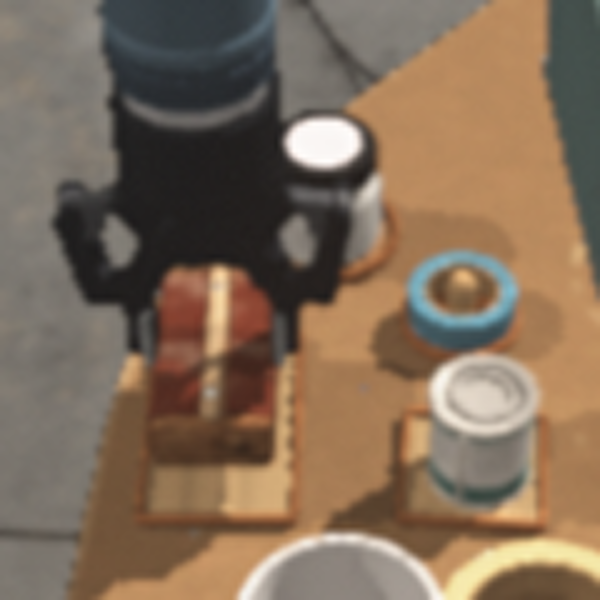

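```bash
python3 - <<'E'
from h import *
c=lambda p:np.array(p)/5+[180,130]-.4
b=onz("scene",c([(147,462),(270,465)]),33)[:,:2];t=onz("scene",c([(138,522),(298,522)]),8)[:,:2]
print(b.round(),t.round()); e=np.array([.56,-.83])
print(b.mean(0)+e*54,t.mean(0)+e*65)
E
python3 -m crank '[[[0,0,0.06],[0,0,0]],[[0,0,0.11],[0,0,0]],[[0,0,0.14],[0,0,0]],[[0,0,0.16],[0,0,0]],[[0,0,0.175],[0,0,0]],[[0,0,0.185],[0,0,0]],[[0,0,0.185],[0,0,0]],[[0,0,0.185],[0,0,0]]]'|grep -E "force|posi"
```

```text
[[550. 458.]
 [499. 426.]] [[545. 475.]
 [480. 431.]]
[554.82428135 397.00907249] [548.62586445 399.00398776]
position: [549.3, 397.2, 22.7]
wrist_force: [-3.0, -1.3, 5.4]
grip_force: 65.2
```

```bash
python3 -m crank '[[[0,0,0.004],[0,0,0]],[[0,0,0.004],[0,0,0]],[[0,0,0.004],[0,0,0]]]'|grep -E "force|posi"
python3 -m crank '[[[0,0,0],[0,0,0]],[[0,0,0],[0,0,0]],[[0,0,0],[0,0,0]],[[0,0,0],[0,0,0]],[[0,0,-0.15],[0,0,0]],[[0,0,-0.4],[0,0,0]],[[0,0,-0.7],[0,0,0]],[[0,0,-1],[0,0,0]]]' 1 |grep -E "gap|force"
python3 -m crank '[[[0,-0.2,0],[0,0,0]],[[0,-0.5,0],[0,0,0]],[[0,-0.8,0],[0,0,0]],[[0,-1,0],[0,0,0]],[[0,-1,0],[0,0,0]]]' >/dev/null
python3 -m crank '[[[0,-0.2,0],[0,0,0]],[[0,-0.5,0],[0,0,0]],[[0,-0.8,0],[0,0,0]],[[0,-1,0],[0,0,0]],[[0,-1,0],[0,0,0]],[[0,-1,0],[0,0,0]]]' |grep -E "force|posi|time"
python3 - <<'E'
from h import *
for n in("scene","top"):
    im,d=r.capture(n);P=cloud(n,d)
    if n=="top":crop(im,220,125,130,130,4.5,"pics/g13.png")
    m=((np.linalg.norm(P[...,:2]-[551,398],axis=2)<80)&(P[...,2]>25)&(P[...,2]<50)).astype(np.uint8)
    Q=P[m>0];print("block",n,cv2.minAreaRect(Q[:,:2].astype(np.float32)),np.percentile(Q[:,2],[5,50,95]))
    for nm,c,z in(("tape",(490.7,265),25),("pot",(426,351),62),("jar",(589,251),72)):
        m=(np.linalg.norm(P[...,:2]-c,axis=2)<42)&(abs(P[...,2]-z)<6);print(nm,n,P[m].min(0).round(),P[m].max(0).round())
E
```

```text
position: [549.3, 397.2, 22.6]
wrist_force: [-4.0, -3.5, 9.0]
grip_force: 65.5
wrist_force: [0.4, 0.5, 0.2]
finger_gap: 1.0
grip_force: 0.0
time_s: 30.5
position: [302.3, 229.4, 172.0]
wrist_force: [0.8, -0.7, 0.1]
grip_force: 0.0
block scene ((550.5051879882812, 399.3910827636719), (59.26742172241211, 110.33023834228516), 35.33995056152344) [30.71310845 36.13824151 39.71896589]
tape scene [463. 234.  19.] [522. 294.  30.]
pot scene [400. 327.  56.] [452. 378.  65.]
jar scene [560. 225.  66.] [618. 282.  75.]
block top ((550.2638549804688, 396.8021240234375), (59.822540283203125, 107.76560974121094), 34.130672454833984) [32.69289555 36.18376967 39.93091051]
tape top [464. 235.  19.] [521. 291.  30.]
pot top [402. 326.  56.] [452. 376.  66.]
jar top [560. 222.  66.] [619. 279.  78.]
```

View pics/g13.png

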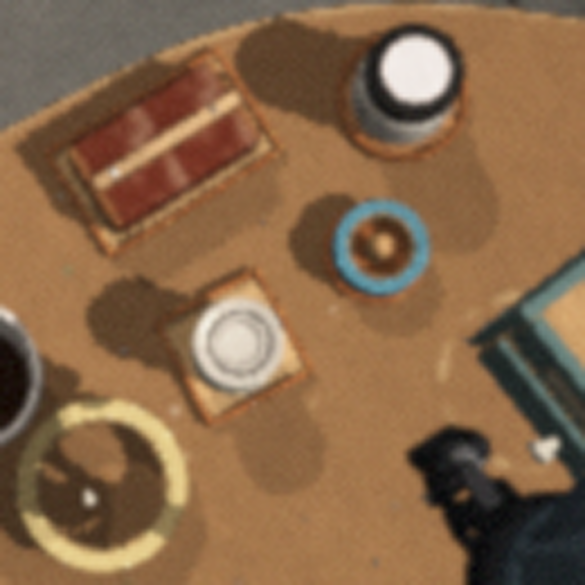

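All four things are seated in their homes and the gripper is clear, so I'm handing in.

```bash
python3 -c "
from rig import r
print(r.hand_in())"
```

```text
the job is handed in; nothing more can be done
None
```

The tape roll, paint pot, jar and sanding block are each in their own home, placed from the top down, and the job was handed in at about 31 s; the last images show all four seated and the mug and wide roll untouched, though the hand-in returned no verdict.

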